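Take the tall battery pack off charge

ROBOT

A 6-joint arm with a two-finger parallel gripper is mounted at the origin on a cart in front of the work surface, level with it; the furniture and walls round the work are solid. World frame = base frame: x ahead of the robot, y to its left, z up, the work surface at z = 0. Lengths are in m, angles in rad, forces in N, time in s.
With the tool pointing down it reaches from about 0.35 to 0.975 m from the base axis. Payload 4.9 kg.
Tool frame: the origin (TCP) lies on the centre line of the jaws, within the pads' length; the fingertips stand 25 mm ahead of it and the grasp point (between the pads) lies 6 mm ahead of it; z points along the fingers, y is the direction in which the jaws open and shut (so a half turn about z gives the same grasp; the last joint's range is limited). The gripper opens to 85 mm and grips with 20 to 120 N. Pads are 22 mm wide; open, the fingers measure 114 mm over their backs; the gripper's body (76 mm by 85 mm) begins 54 mm behind the grasp point. The pads swing forward as they close: fully open they stand 13 mm farther back than shut.
Start: joints at [-1.335, 0.053, 1.613, -0, 1.476, -0.119], TCP at [0.217, -0.586, 0.256] pointing down, gripper open.
Joint ranges: [-3.01, 3.01], [-1.01, 2.22], [0.06, 2.58], [-1.02, 4.17], [0.09, 2.62], [-3.14, 3.14]. Speed limits (rad/s): [2.57, 2.57, 3.14, 3.14, 3.14, 3.14].

INTERFACE

Orientations are given as a rotation vector (axis times angle).
In Python, from cell import robot, imaging, close_job, finder gives the robot as it stands.
- The arm moves only by the tool servo_tool, never from a script. Its argument "plan" is a list of rows, each a list of 7 numbers: the shift along the tool's x, y, z in cm, then the turn, a rotation vector about the tool's x, y, z in degrees, then the opening, from 0 (shut) to 1 (fully open). In form: [[tx, ty, tz, wx, wy, wz, fingers], ...]. A call has 1 to 8 rows; each row is the pose to reach, as a shift and turn from the pose measured when the call began, along the tool's axes at that moment; what a row does not reach only later rows make up. A row lasts 1/10 s, in which the tool goes at most 50 mm and 8.59 degrees, less where a joint would pass 70% of its speed; a pose out of reach is approached as far as the arm can. A call with a gripper value outside its range is refused whole. The fingers move at their own pace and stop on an object; the grip force is fixed at half the most. Time passes only in rows, so rows that repeat a pose let the fingers close. It gives the time, the measured TCP pose, the force and the opening at its end, in the units of the state.
- robot.observe(): the state, without advancing time (a new reading comes with each control period).
- imaging.camera(name): name is "side" or "top" or "wrist"; returns the picture (480x640x3 uint8, red, green, blue); there is no depth.
- imaging.camera_model(name): a dict with "intrinsics" (3x3 intrinsics, pixels), "dist" ([k1, k2, p1, p2, k3] as OpenCV has them; the pictures are not rectified), "extrinsics" (4x4, takes a point from world to camera coordinates). Camera axes: x right, y up, looking along -z (the intrinsics and any distortion apply to the point x, -y, -z); pixel columns grow to the right and rows downward; lengths in m; the calibration is good to about 2 mm. A picture is of the moment at which its call begins: read the wrist's pose just before it. camera_model takes no time and is no camera call; for the wrist camera it gives the pose at the moment of the call.
- close_job(): hands the job in, once; it reports no verdict.
Trained networks look in the newest picture that a camera, given by its name, has taken for a name from the list of things; names that differ only in an ending like _2 or _b are one class to them, and where a whole thing is asked for, a point or a joint stands for the part that bears it (a point fixed in the world has none). Each returns a list of dicts, best first, with "confidence" (0 to 1); they miss things now and then, are a little off and sometimes report something else, mostly with a low value. They report only what shows in the picture. A call takes as long as a camera call. They do not tell look-alikes from the thing itself.
- finder.silhouettes(query, camera): "pixels" (480x640 bool, what is visible of it) and "rect" ([left, top, right, bottom] in pixels, round what is visible of it).
The state is a dict: "t": time; "joints": joint angles; "joint_velocities": joint speeds; "joint_efforts": joint torques, N m; "position": TCP position; "tcp_rot": TCP orientation; "force": force on the tool from outside, world axes, zero at the start; "ft_torque": the same for the moment, N m; "opening": finger opening in m.
Only numpy, scipy, OpenCV 4.12 (cv2) and the standard library are available. Lean on these libraries where they do the work, as an engineer would, in place of code of your own. Each camera call takes 0.05 s, during which the arm holds its last target. There are 200 camera calls.

TASK

The tall battery pack for the hand blender is charged: pull it straight up out of its bay in the charging station, against the sprung catch, and stand it upright in the wooden tray. Leave the short square pack and the round pack seated in their bays, and let go of the tall pack at the end.

Things in the scene. Friction and masses are not known exactly. Their poses are not given: they have to be found in the camera images.
- pack_tall: The pack to take: black, square, tallest in the charging station, 0.2 kg. Origin: centre of its underside, 14 mm above the worktop when seated; z up, x across the station, y along it. Foot 32 x 32 mm, 21 mm high; body 38 x 38 mm from 21 to 83 mm. Sprung rollers grip grooves in the foot's y sides: pull straight up with up to 20 N for 5 mm, then about 8 N to 13 mm; clear of the bay after 20 mm.
- pack_short: Bystander: black square pack, 38 x 38 mm, 55 mm tall, foot, seat, origin and axes as for the tall pack. The charging station is a grey block fixed to the worktop, 66 mm wide (x), 236 mm long (y), 34 mm high. Its three bays, 20 mm deep in its top and 76 mm apart along y, hold the three packs, upright, in varying order, with 1 mm of play each side.
- pack_round: Bystander: black round pack, body 46 mm in diameter, 55 mm tall overall, with the same square foot, seated in the third bay in the same way. Origin: centre of its underside, 14 mm above the worktop; axes as for the tall pack.
- tray: Square open tray of light wood, loose on the worktop, 150 x 150 mm outside, 22 mm high, walls 7 mm and floor 7 mm thick: inside 136 x 136 mm. 0.7 kg. Origin: centre of its underside, at worktop height; z up, x and y parallel to its sides.
Not all that is in view belongs to the job. What is shaped like the pack_tall but pink is not meant.

How it is judged:
On the way:
1. the tall pack has been pulled out of its bay and lifted clear of the station (height (world z) of pack_tall above 0.042 m), for 0.1 s.
At the end, for the whole second after the job is handed in: The tall pack stands upright (within 10 degrees) and at rest on the floor of the tray, anywhere inside its walls, and nothing holds it; the tray lies flat; the short and the round pack are still seated in their bays, within 6 mm of where they were (x of pack_tall in the frame of tray between -0.055 and 0.055 m and y of pack_tall in the frame of tray between -0.055 and 0.055 m and z of pack_tall in the frame of tray below 0.012 m and angle between pack_tall's own z axis and vertical below 0.17 rad and angle between tray's own z axis and vertical below 0.1 rad and linear speed of pack_tall below 0.02 m/s and distance of each of pack_short, pack_round from where it was at the start of the episode below 0.006 m); the robot touches nothing.
It fails at once if the short or the round pack is pulled out of its bay (distance of any of pack_short, pack_round from where it was at the start of the episode above 0.01 m).
It also fails if it takes over 35 s, if anything falls off the work surface, if the arm or the gripper's body presses on something with over 40 N, if the wrist force passes 120 N, or if a joint passes its speed limit or range.

## Working session

There is one attempt and no reset: what is moved stays moved. The work goes in short steps, Python scripts to look and compute and a tool call to move; the robot and the scene stay as the last step left them, time stands still between calls to the robot, and variables do not carry over. Pictures are saved under pics/ and viewed, about 8 in all and at most 12, crops included, and the job is handed in when it is done.

Besides the shell and the picture viewer there is one more tool, called after "Request:" by a JSON object that holds its "method" and its "body". servo_tool: Moves the arm, as the interface text tells. Its arguments: {"type":"object","properties":{"plan":{"type":"array"}},"required":["plan"]}

```bash
mkdir -p pics; cat > h.py <<'E'
import numpy as np, cv2
from cell import robot, imaging, close_job, finder
def save(img,name): cv2.imwrite('pics/'+name,cv2.cvtColor(img,cv2.COLOR_RGB2BGR))
def ray(m,uv):
    K=np.array(m["intrinsics"],float);d=np.array(m["dist"],float);E=np.array(m["extrinsics"],float)
    p=cv2.undistortPoints(np.array([[uv]],float),K,d)[0,0]
    R,t=E[:3,:3],E[:3,3]
    v=R.T@np.array([p[0],-p[1],-1.]); return -R.T@t, v/np.linalg.norm(v)
def onplane(m,uv,z):
    o,v=ray(m,uv); return o+v*(z-o[2])/v[2]
def tri(rays):
    A=np.zeros((3,3));b=np.zeros(3)
    for o,v in rays:
        P=np.eye(3)-np.outer(v,v);A+=P;b+=P@o
    return np.linalg.solve(A,b)
def proj(m,X):
    K=np.array(m["intrinsics"],float);d=np.array(m["dist"],float);E=np.array(m["extrinsics"],float)
    c=(E[:3,:3]@np.atleast_2d(X).T).T+E[:3,3]; c=c*[1,-1,-1]
    return cv2.projectPoints(c,np.zeros(3),np.zeros(3),K,d)[0][:,0]
E
python3 - <<'E'
from h import *
ims=[]
for c in ["top","side"]:
    im=imaging.camera(c);ims.append(im);np.save(c,im)
    for q in ["pack_tall","pack_short","pack_round","tray"]:
        for r in finder.silhouettes(q,c): print(c,q,round(r["confidence"],2),[int(x) for x in r["rect"]])
    m=imaging.camera_model(c);E=np.array(m["extrinsics"]);print(c,(-E[:3,:3].T@E[:3,3]).round(3))
    save(im,c+'0.png')
s=robot.observe();print(s["t"],s["position"],s["tcp_rot"],s["opening"])
E
```

```text
top pack_tall 0.95 [281, 214, 309, 246]
top pack_tall 0.93 [214, 169, 241, 204]
top pack_short 0.88 [333, 277, 364, 312]
top pack_round 0.74 [419, 312, 450, 337]
top tray 0.65 [156, 237, 257, 340]
top [0.479 0.209 0.881]
side pack_tall 0.86 [191, 255, 219, 279]
side pack_tall 0.74 [355, 181, 383, 198]
side pack_round 0.6 [378, 178, 399, 197]
side tray 0.78 [247, 291, 385, 391]
side [0.402 1.03  0.566]
0.5 [ 0.21711549 -0.58602292  0.25627023] [-3.09219991e+00 -5.54370247e-01 -1.92819533e-06] 0.08525076817673614
```

View pics/top0.png

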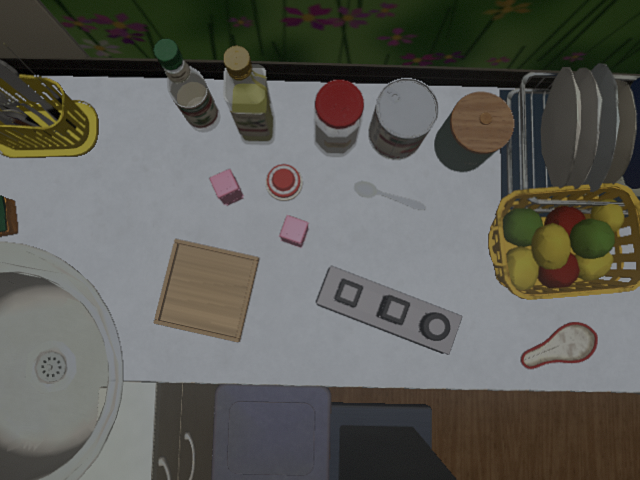

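View pics/side0.png

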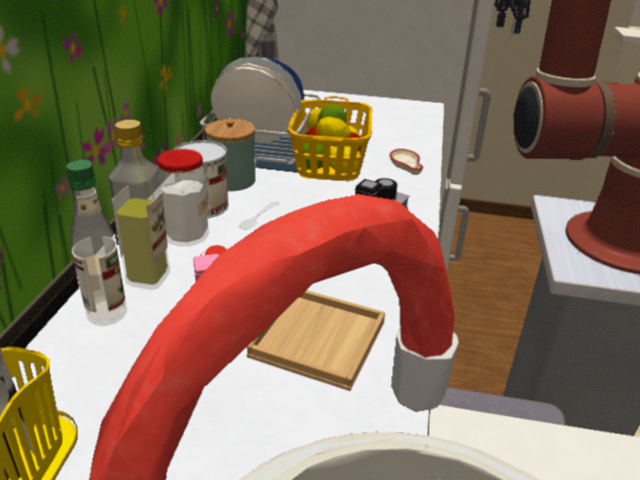

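The top view shows the station with two squares at (348,292) and (394,310) and the round pack at (435,326). The pink look-alikes are at (226,186) and (293,230), and the tray is at (207,290). Which black square is the tall one needs a crop and two views.

```bash
python3 - <<'E'
from h import *
t=np.load('top.npy');s=np.load('side.npy')
a=cv2.resize(t[255:365,305:475],None,fx=4.4,fy=4.4,interpolation=cv2.INTER_CUBIC)[:, :748]
b=cv2.resize(s[165:235,335:425],None,fx=4,fy=4,interpolation=cv2.INTER_CUBIC)
a=cv2.resize(a,(480,310));o=np.zeros((600,800,3),np.uint8);o[:310,:480]=a;o[315:595,:360]=b
save(o,'crop.png')
m=imaging.camera_model("top")
for n,uv,z in [("st",(331,266),.034),("st",(462,314),.034),("st",(448,353),.034),("st",(317,304),.034),("sq1",(348,292),.07),("sq2",(394,310),.07),("rd",(435,326),.07),
 ("tr",(177,240),.022),("tr",(259,257),.022),("tr",(239,340),.022),("tr",(155,322),.022)]:
    print(n,onplane(m,uv,z).round(3))
ms=imaging.camera_model("side");
for n,uv,z in [("p",(369,185),.097),("r",(388,182),.069)]: print(n,onplane(ms,uv,z).round(3))
E
```

```text
st [0.551 0.182 0.034]
st [ 0.475 -0.041  0.034]
st [ 0.41  -0.017  0.034]
st [0.486 0.204 0.034]
sq1 [0.506 0.155 0.07 ]
sq2 [0.479 0.08  0.07 ]
rd [0.455 0.013 0.07 ]
tr [0.59  0.449 0.022]
tr [0.564 0.306 0.022]
tr [0.422 0.335 0.022]
tr [0.449 0.479 0.022]
p [0.477 0.088 0.097]
r [0.448 0.009 0.069]
```

View pics/crop.png

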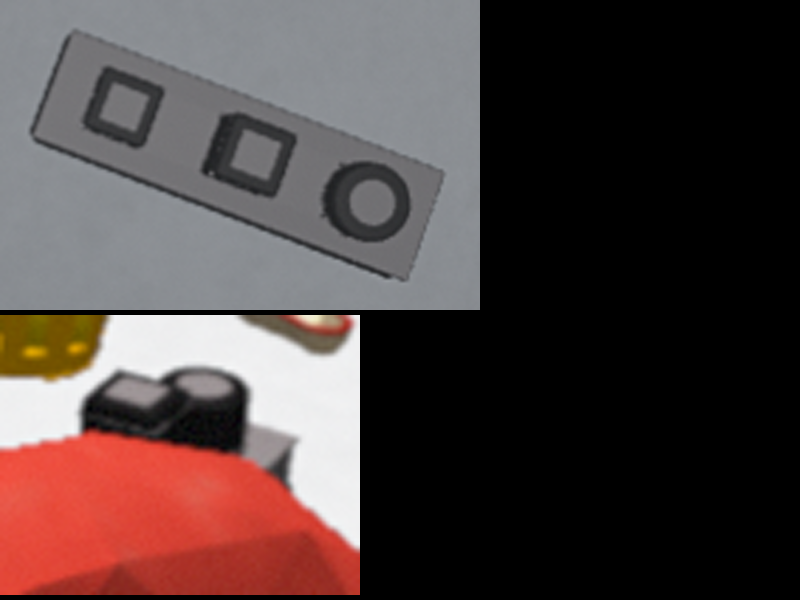

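Candidates: black squares (348,292) and (394,310); the pinks (226,186) and (293,230) are excluded. The crop shows that the middle one at (394,310) has the longest visible side. It also shifts towards the round pack in the top view, and it stands above the tap in the side view, so it is the tall one. It sits at about (0.481, 0.082), with the station turned about -18.8°.

I'll grip across the station (x), where there are no neighbours.

Request:
{"method": "servo_tool", "body": {"plan": [[47.9,-53.5,0,0,0,-51,1],[47.9,-53.5,0,0,0,-51,1],[47.9,-53.5,0,0,0,-51,1],[47.9,-53.5,0,0,0,-51,1],[47.9,-53.5,0,0,0,-51,1],[47.9,-53.5,0,0,0,-51,1],[47.9,-53.5,0,0,0,-51,1],[47.9,-53.5,0,0,0,-51,1]]}}

```text
t: 1.3
position: [0.3641, -0.2121, 0.2566]
tcp_rot: [2.552, 1.83, 0.001]
force: [0.5, -0.2, 0.4]
opening: 0.0852
```

```bash
cat >> h.py <<'E'
from scipy.spatial.transform import Rotation as Ro
def shift(target,yaw_y=None):
    "tool-axis shift (cm), turn (deg) to world target, tool down with tool-y at heading yaw_y (deg)"
    s=robot.observe();R=Ro.from_rotvec(s["tcp_rot"])
    d=R.inv().apply(np.array(target)-s["position"])*100; w=np.zeros(3)
    if yaw_y is not None:
        a=np.radians(yaw_y);y=np.array([np.cos(a),np.sin(a),0]);z=np.array([0,0,-1.])
        T=Ro.from_matrix(np.c_[np.cross(y,z),y,z]); w=np.degrees((R.inv()*T).as_rotvec())
    print("t",round(s["t"],2),"pos",np.round(s["position"],4),"F",np.round(s["force"],1),"open",round(s["opening"],4),"shift",d.round(2),"turn",w.round(2))
E
python3 -c "
from h import *
shift([.481,.082,.25],-18.8)"
```

```text
t 1.3 pos [ 0.3641 -0.2121  0.2566] F [ 0.5 -0.2  0.4] open 0.0852 shift [31.61  1.64  0.66] turn [0.07 0.01 0.09]
```

Request:
{"method": "servo_tool", "body": {"plan": [[22,1.6,0,0,0,0,1],[22,1.6,0,0,0,0,1],[22,1.6,0,0,0,0,1],[22,1.6,0,0,0,0,1],[22,1.6,0,0,0,0,1],[22,1.6,0,0,0,0,1]]}}

```text
t: 1.9
position: [0.4503, -0.0064, 0.2567]
tcp_rot: [2.548, 1.837, 0.001]
force: [0.1, 0.3, -0.2]
opening: 0.0859
```

```bash
cat > w.py <<'E'
from h import *
import sys,pickle
n=sys.argv[1]
m=imaging.camera_model("wrist");im=imaging.camera("wrist");save(im,n+'.png')
E=np.array(m["extrinsics"]);print("cam",(-E[:3,:3].T@E[:3,3]).round(3))
for q in ["pack_tall","pack_short","pack_round"]:
    for r in finder.silhouettes(q,"wrist"): print(q,round(r["confidence"],2),[int(x) for x in r["rect"]])
pickle.dump((m,im),open(n+'.pkl','wb'))
shift([.481,.082,.25],-18.8)
E
python3 w.py w1
```

```text
cam [0.476 0.072 0.375]
pack_tall 0.61 [297, 73, 352, 129]
pack_short 0.74 [300, 0, 353, 27]
pack_round 0.6 [295, 162, 347, 215]
t 2.1 pos [ 0.4496 -0.0097  0.2566] F [ 0.1 -0.3 -0.3] open 0.085 shift [9.7  0.02 0.65] turn [0.08 0.04 0.02]
```

View pics/w1.png

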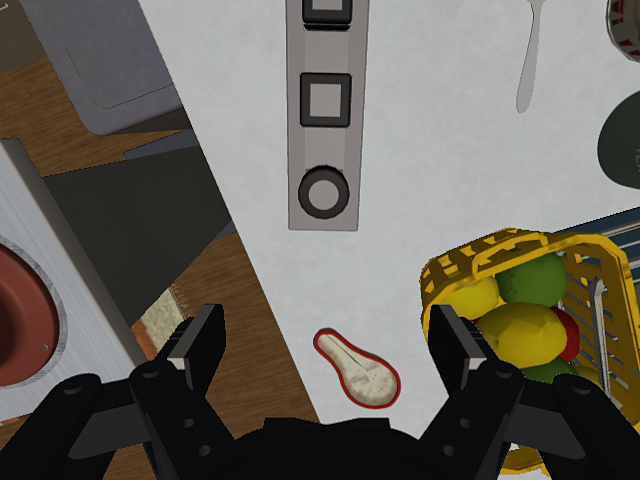

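The wrist view shows the short pack at the top edge (326,8), the tall pack at (326,100) and the round pack at (323,190). The pack's grip sides (x) are free. I'll move above it for the second view.

Request:
{"method": "servo_tool", "body": {"plan": [[9.7,0,0.6,0,0,0,1],[9.7,0,0.6,0,0,0,1],[9.7,0,0.6,0,0,0,1],[9.7,0,0.6,0,0,0,1]]}}

```text
t: 2.5
position: [0.4807, 0.0816, 0.2503]
tcp_rot: [2.553, 1.828, -0.001]
force: [0.4, -0.2, -0.3]
opening: 0.0857
```

```bash
python3 w.py w2; python3 - <<'E'
import pickle
from h import *
W=[]
for n,box in [("w1",(285,60,365,142)),("w2",None)]:
    m,im=pickle.load(open(n+'.pkl','rb'))
    rs=[r for r in finder.silhouettes("pack_tall","wrist")] if n=="w2" else None
    if box is None:
        l,t,r,b=[int(x) for x in rs[0]["rect"]];box=(l-15,t-15,r+15,b+15)
    l,t,r,b=box;g=im[t:b,l:r].max(2); k=(g<85).astype(np.uint8)
    nn,lab,st,c=cv2.connectedComponentsWithStats(k);i=1+st[1:,4].argmax()
    c=max(cv2.findContours((lab==i).astype(np.uint8),cv2.RETR_EXTERNAL,cv2.CHAIN_APPROX_NONE)[0],key=cv2.contourArea)
    R=cv2.minAreaRect(c);print(n,"outer",np.add(R[0],(l,t)),R[1],R[2])
    # light inner square on the top
    h=np.zeros_like(k);cv2.drawContours(h,[c],-1,1,-1);h[lab==i]=0
    M=cv2.moments(h,True);uv=(M['m10']/M['m00']+l,M['m01']/M['m00']+t);print(" inner",uv,M['m00']);W.append((m,uv))
print("tri",tri([ray(m,u) for m,u in W]).round(4))
for m,u in W: print(onplane(m,u,.097).round(4))
E
```

```text
cam [0.507 0.159 0.369]
pack_tall 0.72 [299, 187, 350, 244]
pack_tall 0.61 [383, 0, 414, 0]
pack_tall 0.36 [297, 258, 346, 310]
pack_short 0.63 [303, 100, 350, 143]
pack_round 0.65 [296, 256, 347, 312]
t 2.7 pos [0.4807 0.0807 0.2507] F [ 0.8  0.4 -0.4] open 0.0852 shift [ 0.13 -0.02  0.07] turn [ 0.1   0.05 -0.12]
w1 outer [325.5  99.5] (55.0, 51.0) 90.0
 inner (324.9194029850746, 99.7681592039801) 1005.0
w2 outer [324. 216.] (58.0, 48.0) 90.0
 inner (323.5549668874172, 223.9841059602649) 755.0
tri [0.4788 0.0839 0.0974]
[0.4788 0.0839 0.097 ]
[0.4787 0.0839 0.097 ]
```

Triangulated, the top is at z = 0.097, which confirms the tall pack at (0.479, 0.084). Descending to TCP z ≈ 0.078 and gripping.

Request:
{"method": "servo_tool", "body": {"plan": [[0.25,-0.26,4,0,0,0,1],[0.25,-0.26,8,0,0,0,1],[0.25,-0.26,12,0,0,0,1],[0.25,-0.26,15,0,0,0,1],[0.25,-0.26,16.5,0,0,0,1],[0.25,-0.26,17.3,0,0,0,1],[0.25,-0.26,17.3,0,0,0,1]]}}

```text
t: 3.45
position: [0.4788, 0.0832, 0.0769]
tcp_rot: [2.556, 1.824, -0.002]
force: [-0.5, -0.6, -0.5]
opening: 0.0856
```

Request:
{"method": "servo_tool", "body": {"plan": [[0,0,0,0,0,0,0],[0,0,0,0,0,0,0],[0,0,0,0,0,0,0],[0,0,0,0,0,0,0],[0,0,0,0,0,0,0],[0,0,0,0,0,0,0]]}}

```text
t: 4.05
position: [0.4797, 0.0833, 0.0782]
tcp_rot: [2.555, 1.824, 0.001]
force: [-0.7, 0.1, 5.4]
opening: 0.0369
```

```bash
python3 -c "
from h import *
shift([.479,.084,.078],-18.8)"
```

```text
t 4.05 pos [0.4797 0.0833 0.0782] F [-0.7  0.1  5.4] open 0.0369 shift [ 0.05 -0.09  0.02] turn [ 0.12  0.04 -0.17]
```

Gripped at 37 mm, which matches the 38 mm body. Now a slow, straight pull upward.

Request:
{"method": "servo_tool", "body": {"plan": [[0,0,-0.3,0,0,0,0],[0,0,-0.6,0,0,0,0],[0,0,-0.9,0,0,0,0],[0,0,-1.3,0,0,0,0],[0,0,-1.8,0,0,0,0],[0,0,-2.4,0,0,0,0],[0,0,-3.0,0,0,0,0],[0,0,-3.4,0,0,0,0]]}}

```text
t: 4.85
position: [0.4803, 0.0833, 0.1135]
tcp_rot: [2.554, 1.823, 0.003]
force: [0.2, -0.1, -1.5]
opening: 0.0374
```

```bash
cp w.py w3.py; python3 w3.py w3
```

```text
cam [0.506 0.161 0.232]
pack_tall 0.93 [266, 244, 387, 413]
pack_short 0.87 [280, 89, 372, 174]
pack_round 0.56 [288, 411, 357, 422]
t 5.05 pos [0.4797 0.0833 0.1124] F [ 0.2  0.7 -2.1] open 0.0373 shift [ -0.09   0.2  -13.76] turn [ 0.14  0.03 -0.17]
```

View pics/w3.png

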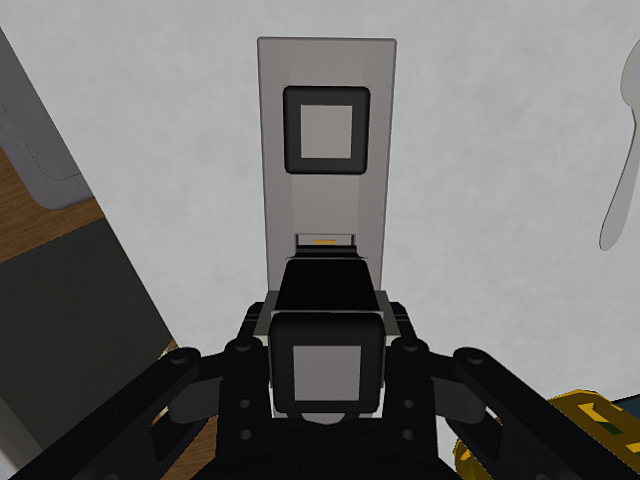

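The bay is empty at (325,242), with the tall pack in the jaws at (325,370). The short pack is still seated at (325,130) and the force is about the pack's weight. I'll raise it and move towards the tray, stopping short to look at it.

Request:
{"method": "servo_tool", "body": {"plan": [[0,0,-4,0,0,0,0],[0,0,-8.8,0,0,0,0],[4,-1,-8.8,0,0,0,0],[8,-2,-8.8,0,0,0,0],[12,-3,-8.8,0,0,0,0],[16,-4,-8.8,0,0,0,0],[19,-5,-8.8,0,0,0,0],[19,-5,-8.8,0,0,0,0]]}}

```text
t: 5.85
position: [0.4933, 0.2824, 0.1995]
tcp_rot: [2.552, 1.83, 0.001]
force: [0.7, -1.2, -1.7]
opening: 0.0375
```

```bash
cat > w4.py <<'E'
from h import *
m=imaging.camera_model("wrist");im=imaging.camera("wrist");save(im,'w4.png')
import pickle;pickle.dump((m,im),open('w4.pkl','wb'))
for q in ["tray","pack_tall"]:
    for r in finder.silhouettes(q,"wrist"): print(q,round(r["confidence"],2),[int(x) for x in r["rect"]])
mt=imaging.camera_model("top")
T=[onplane(mt,p,.022) for p in [(177,240),(259,257),(239,340),(155,322)]]
print("predicted tray corners in wrist",proj(m,T).round(0).tolist())
shift([.506,.392,.2],-18.8)
E
python3 w4.py
```

```text
tray 0.71 [179, 0, 397, 183]
pack_tall 0.91 [438, 192, 523, 262]
pack_tall 0.87 [267, 246, 387, 413]
pack_tall 0.87 [482, 0, 620, 80]
predicted tray corners in wrist [[382.0, -43.0], [399.0, 165.0], [227.0, 187.0], [179.0, -14.0]]
t 6.0 pos [0.4937 0.2789 0.1994] F [-0.5 -0.4 -1.7] open 0.0371 shift [11.1  -2.51 -0.08] turn [ 0.1   0.11 -0.16]
```

View pics/w4.png

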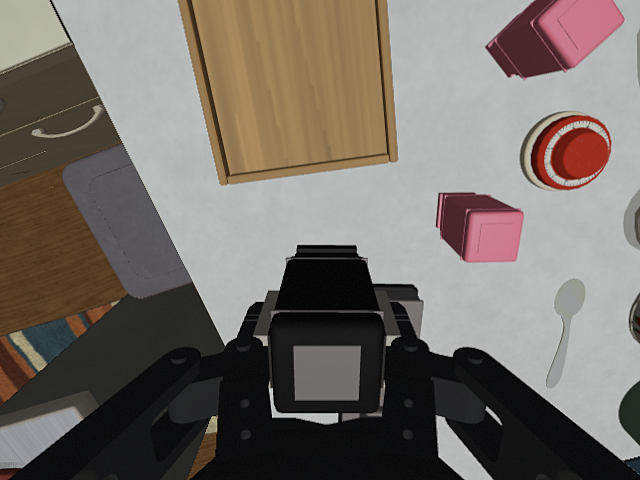

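The near rim corners are at (397,160) and (222,184), within about 5 px of the top-view prediction at rim height 22 mm. The tray position agrees, so I'll go over its centre and descend. On the floor, the expected TCP z is 0.071.

Request:
{"method": "servo_tool", "body": {"plan": [[4,-1,0,0,0,0,0],[8,-2,0,0,0,0,0],[11.1,-2.5,0,0,0,0,0],[11.1,-2.5,4,0,0,0,0],[11.1,-2.5,8,0,0,0,0],[11.1,-2.5,10,0,0,0,0],[11.1,-2.5,11,0,0,0,0],[11.1,-2.5,11,0,0,0,0]]}}

```text
t: 6.8
position: [0.5057, 0.3901, 0.0875]
tcp_rot: [2.556, 1.822, -0.006]
force: [0.3, -1.5, -1.8]
opening: 0.0371
```

```bash
python3 -c "
from h import *
shift([.506,.392,.071],-18.8)"
```

```text
t 6.8 pos [0.5057 0.3901 0.0875] F [ 0.3 -1.5 -1.8] open 0.0371 shift [ 0.2  -0.03  1.65] turn [-0.02  0.26 -0.25]
```

Request:
{"method": "servo_tool", "body": {"plan": [[0,0,0.6,0,0,0,0],[0,0,1.0,0,0,0,0],[0,0,1.3,0,0,0,0],[0,0,1.5,0,0,0,0],[0,0,1.65,0,0,0,0],[0,0,1.65,0,0,0,0]]}}

```text
t: 7.4
position: [0.5058, 0.3902, 0.0714]
tcp_rot: [2.556, 1.822, -0.005]
force: [0.6, 0.8, -0.9]
opening: 0.0377
```

Request:
{"method": "servo_tool", "body": {"plan": [[0,0,0.1,0,0,0,0],[0,0,0.2,0,0,0,0],[0,0,0.2,0,0,0,0]]}}

```text
t: 7.7
position: [0.5061, 0.3904, 0.0713]
tcp_rot: [2.556, 1.822, -0.005]
force: [-4.6, -3.2, 7.5]
opening: 0.0375
```

The upward force is now 7.5 N, so the pack is on the floor. Releasing, then straight up.

Request:
{"method": "servo_tool", "body": {"plan": [[0,0,0,0,0,0,0.7],[0,0,0,0,0,0,1],[0,0,0,0,0,0,1],[0,0,0,0,0,0,1],[0,0,0,0,0,0,1]]}}

```text
t: 8.2
position: [0.506, 0.3904, 0.071]
tcp_rot: [2.556, 1.822, -0.006]
force: [0.4, 0.2, -1.1]
opening: 0.0852
```

Request:
{"method": "servo_tool", "body": {"plan": [[0,0,-2,0,0,0,1],[0,0,-5,0,0,0,1],[0,0,-9,0,0,0,1],[0,0,-13,0,0,0,1],[-5,0,-15,0,0,0,1],[-9,0,-15,0,0,0,1],[-9,0,-15,0,0,0,1]]}}

```text
t: 8.9
position: [0.4756, 0.3028, 0.2216]
tcp_rot: [2.558, 1.818, -0.007]
force: [0.8, 1.0, 0.1]
opening: 0.0856
```

```bash
python3 - <<'E'
from h import *
import pickle
o={}
for c in ["wrist","top"]:
    m=imaging.camera_model(c);im=imaging.camera(c);o[c]=im
    for q in ["pack_tall","tray","pack_short","pack_round"]:
        for r in finder.silhouettes(q,c): print(c,q,round(r["confidence"],2),[int(x) for x in r["rect"]])
    print(c,"expect tall top at",proj(m,[[.506,.390,.090],[.506,.390,.007]]).round(0).tolist())
t0=np.load('top.npy').astype(int);print("station diff",np.abs(o["top"].astype(int)-t0)[262:358,312:466].mean().round(2))
a=cv2.resize(o["wrist"],(440,330));b=cv2.resize(o["top"][220:370,140:480],None,fx=1.5,fy=1.5)
p=np.zeros((570,520,3),np.uint8);p[:330,:440]=a;p[335:335+b.shape[0],:b.shape[1]]=b;save(p,'end.png')
shift([.506,.392,.2])
E
```

```text
wrist pack_tall 0.94 [497, 6, 628, 98]
wrist pack_tall 0.88 [451, 199, 537, 264]
wrist pack_tall 0.84 [296, 67, 360, 132]
wrist tray 0.61 [217, 0, 417, 193]
wrist pack_short 0.86 [383, 324, 434, 373]
wrist expect tall top at [[327.0, 100.0], [327.0, 104.0]]
top pack_tall 0.8 [281, 214, 309, 247]
top pack_tall 0.79 [209, 166, 242, 205]
top pack_tall 0.66 [333, 280, 364, 309]
top tray 0.82 [171, 236, 206, 260]
top pack_short 0.66 [331, 279, 362, 307]
top pack_round 0.9 [420, 312, 450, 338]
top expect tall top at [[200.0, 288.0], [211.0, 290.0]]
station diff 17.3
t 9.4 pos [0.477  0.3064 0.2211] F [0.5 0.4 0.1] open 0.0853 shift [ 9.05 -0.04  2.07] turn [0. 0. 0.]
```

View pics/end.png

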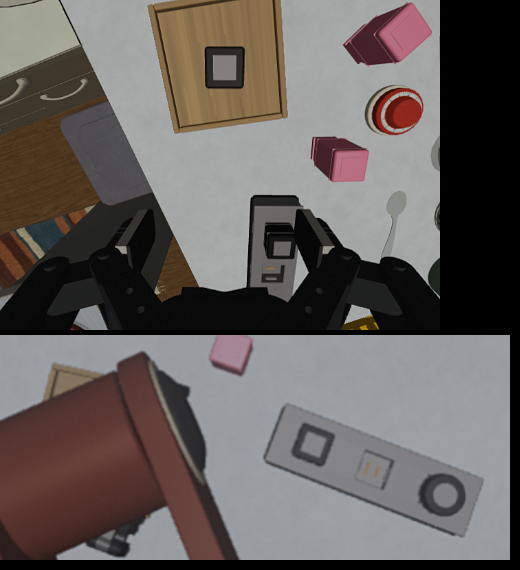

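The tall pack stands upright in mid-tray: its wrist-view top is centred at (328,100), and (327,100) was expected. The short and round packs are still where they were in the top view, the middle bay is empty, and the arm is clear. Handing in.

```bash
python3 -c "
from h import *
print(close_job())"
```

```text
the job is handed in; nothing more can be done
None
```

The tall pack (middle bay) is out of the charging station and standing upright, released, near the centre of the wooden tray. I handed the job in at about 9.4 s of robot time; no verdict is reported.

**How it went:**
- I identified the pack by its top, triangulated at z = 0.097 m.
- I gripped it across the station, with the jaws closing to 37 mm, and pulled it straight up by about 34 mm.
- I carried it over to the tray and set it down until the contact force reached 7.5 N, then opened the jaws and backed away.

**Last checks:**
- **Tall pack:** in the wrist view it stands upright, within about 1 px of where I expected it.
- **Other packs:** in the top view the round pack is within 1 px of its starting place. The short pack's outline is centred where it was, though its edges differ by up to 3 px. Both are still in their bays.
- **Arm:** it touches nothing, with residual force at about 0.

**Checks that disagreed:**
- The plain before-and-after image difference over the station was 17.3 on average, so it settled nothing; the emptied bay and possibly changed lighting would account for it.
- The finder gave the short pack a "pack_tall" label as well as its own, and also labelled the pink look-alikes "pack_tall".
- In the last top view the arm hid most of the tray, so the final placement rests on the wrist view alone.

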